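Fetch the dental cast from behind the jar and canister and put it on the scanner

ROBOT

A 7-joint arm with a two-finger parallel gripper is mounted at the origin on the work surface. World frame = base frame: x ahead of the robot, y to its left, z up, the work surface at z = 0. Lengths are in m, angles in rad, forces in N, time in s.
With the tool pointing down it reaches from about 0.425 to 0.975 m from the base axis. Payload 16.7 kg.
Tool frame: the origin (TCP) lies midway between the tips of the shut fingers; the grasp point (between the pads) lies env.grip_point_offset behind it (env.grip_point_offset is the distance from the TCP to the grasp point, in m); z points along the fingers, y is the line along which they close (so a half turn about z gives the same grasp; the last joint's range is limited). The gripper opens to 85 mm and grips with 20 to 120 N. Pads are 22 mm wide; open, the fingers measure 114 mm over their backs; the gripper's body (76 mm by 85 mm) begins 54 mm behind the grasp point. The pads swing forward as they close: fully open they stand 13 mm farther back than shut.
Start: joints at [-1.345, 0.426, 0.074, 1.606, -0.034, 1.111, -0.067], TCP at [0.248, 0.628, 0.231] pointing down, gripper open.
Joint ranges: [-2.85, 2.85], [-0.5, 2.14], [-1.23, 1.37], [0.21, 2.46], [-1.02, 4.16], [0.16, 2.05], [-2.73, 2.73]. Speed limits (rad/s): [1.89, 1.89, 2.39, 2.39, 3.01, 3.01, 3.01].

INTERFACE

Orientations are given as a 3x3 rotation matrix whose columns are the frame's x, y, z axes.
In Python, from rig import env gives the robot as it stands.
- The arm moves only by the shell command python3 -m creep 'ROWS' [FORCE]. ROWS is JSON, a list of rows, each an object of numbers: "claw": the closure, from 0 (fully open) to 1 (shut); "x", "y", "z": the shift along the tool's x, y, z in units of 40 cm (1.0 is 40 cm); "wx", "wy", "wz": the turn, a rotation vector about the tool's x, y, z in units of 180 degrees (1.0 is 180 degrees). In form: [{"claw": .., "x": .., "y": .., "z": .., "wx": .., "wy": .., "wz": ..}, ...]. A call has exactly 8 rows; each row is the pose to reach, as a shift and turn from the pose commanded when the call began, along the tool's axes at that moment, turning the shorter way round; what a row does not reach only later rows make up. A row lasts 1/8 s, in which the tool goes at most 62.5 mm and 10.7 degrees, less where a joint would pass 70% of its speed; a pose out of reach is approached as far as the arm can. A call with a number of a shift or a turn outside -1 to 1 is refused whole. A call with a gripper value outside its range is refused whole. The fingers move at their own pace and stop on an object; FORCE is the grip in N (left out, the last holds). Time passes only in rows, so rows that repeat a pose let the fingers close, or fill a call up. It gives the time, the measured TCP pose, the force, the opening and the grip force at its end, in the units of the state.
- env.get_state(): the state, without advancing time (a new reading comes with each control period).
- env.read_camera(name): name is "side" or "top"; returns the picture (400x640x3 uint8, blue, green, red); there is no depth.
- env.get_calibration(name): a dict with "vertical_fov" (degrees; the focal length in pixels is half the picture's height over the tangent of half this angle, whatever the lens; pixels are square), "cx", "cy" (the principal point, pixels), "R" (3x3) and "t" (3): a world point X has camera coordinates R X + t. Camera axes: x right, y down, z forward; pixel columns grow to the right and rows downward; lengths in m; the calibration is good to about 2 mm. A picture is of the moment at which its call begins. get_calibration takes no time and is no camera call.
- env.finish_job(): hands the job in; it is judged then, once.
The state is a dict: "t": time; "q": joint angles; "dq": joint speeds; "effort": joint torques, N m; "eef_pos": TCP position; "tool_rot": TCP orientation; "wrist_force": force on the tool from outside, world axes, zero at the start; "wrist_torque": the same for the moment, N m; "opening": finger opening in m; "finger_force": force on a finger pad.
Only numpy, scipy, OpenCV 4.12 (cv2) and the standard library are available. Lean on these libraries where they do the work, as an engineer would, in place of code of your own. Each camera call takes 0.05 s, during which the arm holds its last target. There are 200 camera calls.

TASK

In the grey tray, the round jar and the square canister stand in front of the full-arch dental cast: move both onto the blue mat, then take the cast out and set it down gently, upright, in the middle of the scanner's round plate. Only then put the jar and the canister back upright, each on the very spot where it stood at the start, and leave the two small partial casts in the tray where they are.

Things in the scene. Friction and masses are not known exactly. Their poses are not given: they have to be found in the camera images.
- jar: Closed round white plastic jar, loose, about 0.3 kg: body 53 mm in diameter, screw lid 56 mm in diameter from 68 mm up to its top at 100 mm. Stands upright; origin at the centre of its underside, z up. Starts in the front half (nearer the robot) of the tray, beside the canister; which of them is on the left varies.
- canister: Closed square bare-aluminium canister with flat sides, loose, about 0.3 kg: 48 x 48 mm and 107 mm tall. Stands upright; origin at the centre of its underside, x and y square to its sides, z up. Starts in the front half of the tray, beside the jar. The clear gap between jar and canister at the start is about 38 to 62 mm.
- cast: Full-arch dental cast of pale stone, loose, about 0.17 kg: rectangular base block 48 mm (x) by 62 mm (y), 28 mm high, with a U of teeth on top up to 44 mm. Origin at the centre of its underside, z up; the closed front of the U points to -x. In the middle of the tray's back row, 3 to 18 mm behind jar and canister; about 30 mm of floor free behind it. Take it by its front and back faces (48 mm).
- quad_long: Partial dental cast of darker stone with five teeth in a row, loose, to be left alone: base 54 mm (x) by 26 mm (y) by 22 mm, teeth up to 33 mm. Origin at the centre of its underside. In the back row of the tray, beside the full-arch cast.
- quad_short: Partial dental cast of darker stone with three teeth in a row, loose, to be left alone: base 38 mm (x) by 26 mm (y) by 22 mm, teeth up to 33 mm. Origin at the centre of its underside. In the back row of the tray, on the other side of the full-arch cast.
- tray: Open grey plastic tray fixed to the bench, 200 x 200 mm, walls 4 mm thick and 16 mm high, floor 4 mm thick. Origin at the centre of its underside, on the bench; its x points from the front row (jar and canister) to the back row (casts).
- mat: Blue mat fixed to the bench, the side area: 200 mm (x) by 140 mm (y), 3 mm thick. Origin at the centre of its underside. On one side of the tray, left or right.
- scanner: White desktop scanner fixed beside the tray, away from the mat: base 130 mm wide (y), 60 mm before to 170 mm behind the origin in x, 22 mm high, bearing a dark round plate 100 mm in diameter that does not turn, its flat top 34 mm above the bench. Origin on the plate's axis at bench height. Camera column 136 mm tall at the +x end, its face 115 mm from the plate's axis; nothing overhangs the plate.
There are look-alikes about, which are no part of the job. What is shaped like the cast but red or turquoise is not meant. What is shaped like the canister but green is not meant.

How it is judged:
On the way, in this order (a step that is already met when the one before it is completed fails the run):
1. jar and canister both stand upright and released on the blue mat (x of jar in the frame of mat between -0.1 and 0.1 m and y of jar in the frame of mat between -0.07 and 0.07 m and z of jar in the frame of mat between -0.004 and 0.01 m and angle between each of jar, canister's own z axis and vertical below 0.12 rad and linear speed of each of jar, canister below 0.03 m/s and contact force between the fingers and jar below 0.3 N and x of canister in the frame of mat between -0.1 and 0.1 m and y of canister in the frame of mat between -0.07 and 0.07 m and z of canister in the frame of mat between -0.004 and 0.01 m and contact force between the fingers and canister below 0.3 N), for 0.2 s.
2. the cast, still in the fingers, is lowered over the middle of the scanner's plate to no more than 12 mm above it (not dropped), jar and canister still on the mat (all of step 1 and horizontal distance between cast and scanner below 0.015 m and z of cast in the frame of scanner between 0.026 and 0.046 m and contact force between the fingers and cast above 1 N), for 0.04 s.
3. the cast rests released on the plate, jar and canister still on the mat (all of step 1 and horizontal distance between cast and scanner below 0.015 m and z of cast in the frame of scanner between 0.028 and 0.04 m and angle between cast's own z axis and vertical below 0.12 rad and linear speed of cast below 0.03 m/s and contact force between the fingers and cast below 0.3 N), for 0.2 s.
At the end, for the whole second after the job is handed in: The cast stands upright, released and still on the scanner's round plate, its centre within 15 mm of the plate's centre; jar and canister stand upright, released and still, each within 15 mm of where it stood at the start; the two partial casts are within 20 mm of where they were (horizontal distance between cast and scanner below 0.015 m and z of cast in the frame of scanner between 0.028 and 0.04 m and angle between each of cast, jar, canister's own z axis and vertical below 0.12 rad and linear speed of each of cast, jar, canister below 0.03 m/s and contact force between the fingers and cast below 0.3 N and distance of each of jar, canister from where it was at the start of the episode below 0.015 m and contact force between the fingers and jar below 0.3 N and contact force between the fingers and canister below 0.3 N and distance of each of quad_long, quad_short from where it was at the start of the episode below 0.02 m); the robot touches nothing.
It fails at once if jar, canister or cast tipped over (angle between any of jar, canister, cast's own z axis and vertical above 0.6 rad).
It fails at once if a partial cast disturbed (moved more than 20 mm) (distance of any of quad_long, quad_short from where it was at the start of the episode above 0.02 m).
It also fails if it takes over 123 s, if anything falls off the work surface, if the arm or the gripper's body presses on something with over 40 N, if the wrist force passes 120 N, or if a joint passes its speed limit or range.

## Working session

There is one attempt and no reset: what is moved stays moved. The work goes in short steps, Python scripts to look and compute and a shell command to move; the robot and the scene stay as the last step left them, time stands still between calls to the robot, and variables do not carry over. Pictures are saved under pics/ and viewed, at most 14 in all, crops included, and the job is handed in when it is done.

```bash
ls; mkdir -p pics; python3 - <<'E'
from rig import env
import cv2
for n in("top","side"):
    cv2.imwrite(f"pics/{n}0.png",env.read_camera(n)); c=env.get_calibration(n); print(n,c)
s=env.get_state();print(s,env.grip_point_offset)
E
```

```text
pics
top {'vertical_fov': 54.43843345194579, 'cx': 320.4620114189726, 'cy': 202.19942021676175, 'R': array([[-0.02545084, -0.99959419,  0.01279509],
       [-0.98359946,  0.0227533 , -0.17892566],
       [ 0.17856192, -0.01713905, -0.98377939]]), 't': array([0.00251424, 0.4912045 , 0.73535335])}
side {'vertical_fov': 55.51383553127055, 'cx': 318.67592514490894, 'cy': 202.88098673384962, 'R': array([[-0.90640017, -0.42238425, -0.0055015 ],
       [-0.2722049 ,  0.59398835, -0.75702201],
       [ 0.323022  , -0.68466735, -0.65336621]]), 't': array([0.44344008, 0.16644228, 0.64387979])}
{'t': 0.1, 'q': array([-1.34449288,  0.42669155,  0.07385212,  1.60653555, -0.03409722,
        1.11078418, -0.06709075]), 'dq': array([ 0.00107161, -0.00059813, -0.00087485, -0.00284208,  0.00025225,
       -0.00171592,  0.00065231]), 'effort': array([ 8.75105878e-03, -9.51539898e+01,  3.77154127e+00, -4.64409077e+01,
        1.96393457e-02,  6.49064285e-03, -2.23620708e-05]), 'eef_pos': array([0.24763016, 0.62754891, 0.23066914]), 'tool_rot': array([[-9.30205674e-01,  3.67038533e-01, -3.45085195e-04],
       [ 3.67038685e-01,  9.30205020e-01, -1.10680493e-03],
       [-8.52400781e-05, -1.15621584e-03, -9.99999328e-01]]), 'wrist_force': array([-0.23323996,  0.54357018,  0.73699998]), 'wrist_torque': array([ 0.00508143, -0.00991492, -0.01221238]), 'finger_force': 0.0, 'opening': 0.08528325652676583} 0.0187
```

View pics/top0.png

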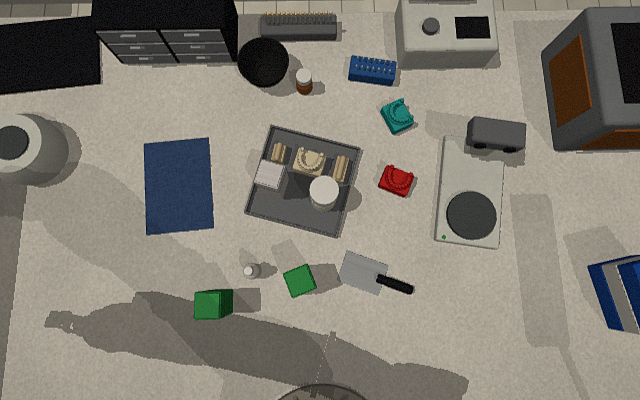

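View pics/side0.png

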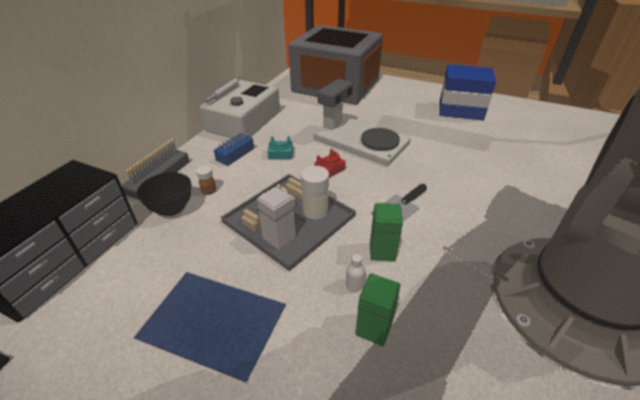

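The top view shows the canister top at about (269,174), the jar lid at (324,192), the cast at (310,160), the tray corners at (271,125), (361,149), (337,237) and (246,211), the mat around (180,187), and the plate at (471,215). The side view shows the jar at (314,192) and the canister at (276,217).

```bash
cat > h.py <<'E'
import numpy as np, cv2
from rig import env
def cal(n):
    c=env.get_calibration(n); f=200/np.tan(np.radians(c["vertical_fov"])/2); return c,f
def ray(n,u,v,z):
    c,f=cal(n); R,t=np.array(c["R"]),np.array(c["t"])
    d=R.T@np.array([(u-c["cx"])/f,(v-c["cy"])/f,1]); o=-R.T@t
    return (o+d*(z-o[2])/d[2])[:2]
def proj(n,X):
    c,f=cal(n); p=np.array(c["R"])@X+c["t"]; return np.array([c["cx"]+f*p[0]/p[2],c["cy"]+f*p[1]/p[2]])
def big(mask,x0,y0,x1,y1):
    m=np.zeros_like(mask); m[y0:y1,x0:x1]=mask[y0:y1,x0:x1]
    cs,_=cv2.findContours(m,cv2.RETR_EXTERNAL,cv2.CHAIN_APPROX_NONE); return max(cs,key=cv2.contourArea)
def rect(n,cnt,z):
    p=np.array([ray(n,*q[0],z) for q in cnt])
    (c,s,a)=cv2.minAreaRect((p*1000).astype(np.float32)); return np.array(c)/1000,s,a
E
python3 - <<'E'
from h import *
im=cv2.imread("pics/top0.png"); hsv=cv2.cvtColor(im,cv2.COLOR_BGR2HSV)
H,S,V=[hsv[...,i].astype(int) for i in range(3)]
M=lambda b:(b*255).astype(np.uint8)
np.set_printoptions(precision=4,suppress=True)
print("mat",rect("top",big(M((H>95)&(H<130)&(S>100)),130,125,230,245),.003))
tm=M((V<135)&(S<60))
c=big(M((V<110)),235,115,370,245); print("tray",rect("top",c,.016),cv2.contourArea(c))
c=big(M(V<90),440,180,505,245); print("plate",rect("top",c,.034),cv2.fitEllipse(c))
c=big(M(V>175),305,170,345,212); print("jar",rect("top",c,.104),cv2.fitEllipse(c))
c=big(M((V>160)&(S<45)),250,155,288,192); print("can",rect("top",c,.111))
o=cv2.resize(im[110:250,235:375],None,fx=4,fy=4,interpolation=cv2.INTER_CUBIC); cv2.imwrite("pics/crop.png",o)
for n in((269,174),(324,192),(271,161),(310,160)): print(im[n[1],n[0]],hsv[n[1],n[0]])
E
```

```text
mat (array([0.5436, 0.2916]), (197.685302734375, 138.4480743408203), 4.645364284515381)
tray (array([0.5442, 0.0238]), (206.10154724121094, 201.6310577392578), 73.90550231933594) 8056.0
plate (array([ 0.4591, -0.3145]), (99.1936264038086, 100.5369873046875), 41.815818786621094) ((470.84619140625, 215.13449096679688), (46.63307189941406, 50.22130584716797), 114.5841064453125)
jar (array([ 0.5043, -0.0156]), (52.142940521240234, 51.36048126220703), 88.72696685791016) ((323.7239685058594, 189.52496337890625), (27.041629791259766, 28.05723762512207), 86.145263671875)
can (array([0.5351, 0.0858]), (44.40244674682617, 44.36098861694336), 71.58322143554688)
[166 174 181] [ 16  21 181]
[171 184 190] [ 21  25 190]
[ 96 106 112] [ 19  36 112]
[132 165 181] [ 20  69 181]
```

View pics/crop.png

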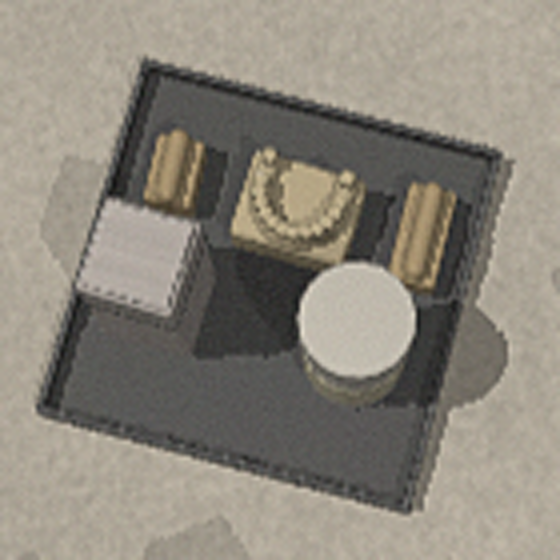

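The crop shows the canister's top corners at about (108,197), (200,222), (172,318) and (78,288), the jar lid circle at (357,322), and the cast at about x 232–365, y 145–265. The tray yaw is about -16°.

```bash
cat >> h.py <<'E'
def go(x,y,z,yaw_y=None):
    """rows values to reach world TCP; yaw_y = angle (deg) of tool y axis in world, mod 180"""
    s=env.get_state(); R=np.array(s["tool_rot"]); d=R.T@(np.array([x,y,z])-s["eef_pos"])/.4
    a=np.degrees(np.arctan2(R[1,1],R[0,1])); w=0
    if yaw_y is not None: w=-(((yaw_y-a+90)%180)-90)/180
    print("shift",d.round(4),"wz",round(w,4),"yaw",round(a,2),"tcp",np.round(s["eef_pos"],4),"t",s["t"],"q",np.round(s["q"],2))
E
python3 - <<'E'
from h import *
np.set_printoptions(precision=4,suppress=True)
cr=lambda u,v:((u-1.5)/4+235,(v-1.5)/4+110)
P=np.array([ray("top",*cr(*p),.111) for p in((108,197),(200,222),(172,318),(78,288))])
print("can",P.mean(0),np.linalg.norm(P-np.roll(P,1,0),axis=1)); d=P[0]-P[3]+P[1]-P[2]; print("yaw",np.degrees(np.arctan2(d[1],d[0])))
print("jar",ray("top",*cr(357,322),.104))
T=np.array([ray("top",u,v,.016) for u,v in((271,125),(361,149),(337,237),(246,211))]);print("tray",T.mean(0)); d=T[0]-T[3]+T[1]-T[2]; yw=np.arctan2(d[1],d[0]);print("yaw",np.degrees(yw),np.linalg.norm(T-np.roll(T,1,0),axis=1))
im=cv2.imread("pics/top0.png"); hsv=cv2.cvtColor(im,cv2.COLOR_BGR2HSV)
m=((hsv[...,1]>50)&(hsv[...,2]>120)).astype(np.uint8)*255
c=big(m,290,143,330,177); print("area",cv2.contourArea(c))
ex=np.array([np.cos(yw),np.sin(yw)]); ey=np.array([-ex[1],ex[0]])
tc=T.mean(0)
for z in(.004,.032,.048):
    p=np.array([ray("top",*q[0],z) for q in c])-tc; print(z,"x",np.min(p@ex),np.max(p@ex),"y",np.min(p@ey),np.max(p@ey))
print("rect",rect("top",c,.025))
# side check: project
for X in((.5043,-.0156,.104),(.5343,.086,.111)): print(proj("side",np.array(X)))
go(.535,.086,.20,74)
E
```

```text
can [0.535  0.0847] [0.0454 0.0447 0.0473 0.0458]
yaw -16.94555313385386
jar [ 0.503  -0.0153]
tray [0.5454 0.0238]
yaw -16.370364674090148 [0.1934 0.2002 0.1952 0.1951]
area 396.0
0.004 x 0.019905213886530212 0.07203883641680679 y -0.03091473533378529 0.032573316229018566
0.032 x 0.012969070439170293 0.06329447635912994 y -0.032395854544185816 0.028890160332488087
0.048 x 0.009005559897821676 0.05829769918331454 y -0.03324220837870043 0.02678549982018497
rect (array([0.5833, 0.0115]), (61.34033966064453, 50.582786560058594), 72.6318359375)
[314.8019 173.0537]
[275.5261 196.2557]
shift [-1.1652 -0.9956  0.0779] wz -0.0307 yaw 68.47 tcp [0.2476 0.6275 0.2307] t 0.1 q [-1.34  0.43  0.07  1.61 -0.03  1.11 -0.07]
```

```bash
python3 -m creep '[{"claw":0,"x":-0.1,"y":-0.08,"z":0,"wx":0,"wy":0,"wz":-0.01},{"claw":0,"x":-0.2,"y":-0.16,"z":0,"wx":0,"wy":0,"wz":-0.02},{"claw":0,"x":-0.3,"y":-0.25,"z":0,"wx":0,"wy":0,"wz":-0.03},{"claw":0,"x":-0.4,"y":-0.33,"z":0,"wx":0,"wy":0,"wz":-0.03},{"claw":0,"x":-0.5,"y":-0.42,"z":0,"wx":0,"wy":0,"wz":-0.03},{"claw":0,"x":-0.6,"y":-0.5,"z":0,"wx":0,"wy":0,"wz":-0.03},{"claw":0,"x":-0.7,"y":-0.58,"z":0,"wx":0,"wy":0,"wz":-0.03},{"claw":0,"x":-0.8,"y":-0.67,"z":0,"wx":0,"wy":0,"wz":-0.03}]'
python3 -c "from h import *;go(.535,.086,.20,73.3)"
```

```text
t: 1.1
eef_pos: [0.4475, 0.2596, 0.2312]
tool_rot: [[-0.961, 0.278, -0.0], [0.278, 0.961, -0.0], [0.0, -0.0, -1.0]]
wrist_force: [1.4, -0.4, 0.8]
opening: 0.0851
finger_force: 0.0
shift [-0.3306 -0.3562  0.078 ] wz 0.0032 yaw 73.88 tcp [0.4475 0.2596 0.2312] t 1.1 q [-0.86  0.17  0.23  1.97 -0.05  1.01  0.69]
```

```bash
python3 -m creep '[{"claw":0,"x":-0.08,"y":-0.09,"z":0.02,"wx":0,"wy":0,"wz":0},{"claw":0,"x":-0.16,"y":-0.18,"z":0.04,"wx":0,"wy":0,"wz":0.002},{"claw":0,"x":-0.24,"y":-0.26,"z":0.06,"wx":0,"wy":0,"wz":0.002},{"claw":0,"x":-0.3,"y":-0.32,"z":0.078,"wx":0,"wy":0,"wz":0.002},{"claw":0,"x":-0.331,"y":-0.356,"z":0.078,"wx":0,"wy":0,"wz":0.002},{"claw":0,"x":-0.331,"y":-0.356,"z":0.078,"wx":0,"wy":0,"wz":0.002},{"claw":0,"x":-0.331,"y":-0.356,"z":0.078,"wx":0,"wy":0,"wz":0.002},{"claw":0,"x":-0.331,"y":-0.356,"z":0.078,"wx":0,"wy":0,"wz":0.002}]'
python3 -c "from h import *;go(.535,.0855,.062,73.5)"
```

```text
t: 2.1
eef_pos: [0.5343, 0.0885, 0.2001]
tool_rot: [[-0.959, 0.283, -0.0], [0.283, 0.959, 0.0], [0.0, 0.0, -1.0]]
wrist_force: [-0.7, 0.1, -0.5]
opening: 0.0852
finger_force: 0.0
shift [-0.0038 -0.0068  0.3453] wz 0.0005 yaw 73.59 tcp [0.5343 0.0885 0.2001] t 2.1 q [-0.58  0.25  0.36  1.96 -0.11  0.96  1.11]
```

```bash
python3 -m creep '[{"claw":0,"x":-0.002,"y":-0.002,"z":0.07,"wx":0,"wy":0,"wz":0},{"claw":0,"x":-0.002,"y":-0.002,"z":0.14,"wx":0,"wy":0,"wz":0},{"claw":0,"x":-0.002,"y":-0.002,"z":0.21,"wx":0,"wy":0,"wz":0},{"claw":0,"x":-0.002,"y":-0.002,"z":0.27,"wx":0,"wy":0,"wz":0},{"claw":0,"x":-0.002,"y":-0.002,"z":0.32,"wx":0,"wy":0,"wz":0},{"claw":0,"x":-0.002,"y":-0.002,"z":0.345,"wx":0,"wy":0,"wz":0},{"claw":0,"x":-0.002,"y":-0.002,"z":0.345,"wx":0,"wy":0,"wz":0},{"claw":0,"x":-0.002,"y":-0.002,"z":0.345,"wx":0,"wy":0,"wz":0}]' 30
python3 -c "
from h import *
go(.535,.0855,.062,73.5)
cv2.imwrite('pics/t1.png',env.read_camera('top')[110:260,220:420].repeat(3,0).repeat(3,1)); cv2.imwrite('pics/s1.png',env.read_camera('side')[130:290,200:420].repeat(3,0).repeat(3,1))"
```

```text
t: 3.1
eef_pos: [0.5356, 0.0867, 0.0628]
tool_rot: [[-0.959, 0.284, 0.001], [0.284, 0.959, 0.0], [-0.001, 0.001, -1.0]]
wrist_force: [-0.1, -0.1, -0.4]
opening: 0.0855
finger_force: 0.0
shift [ 0.0005 -0.0034  0.0021] wz 0.0001 yaw 73.51 tcp [0.5356 0.0867 0.0628] t 3.1 q [-0.52  0.45  0.3   2.05 -0.21  0.67  1.2 ]
```

View pics/s1.png

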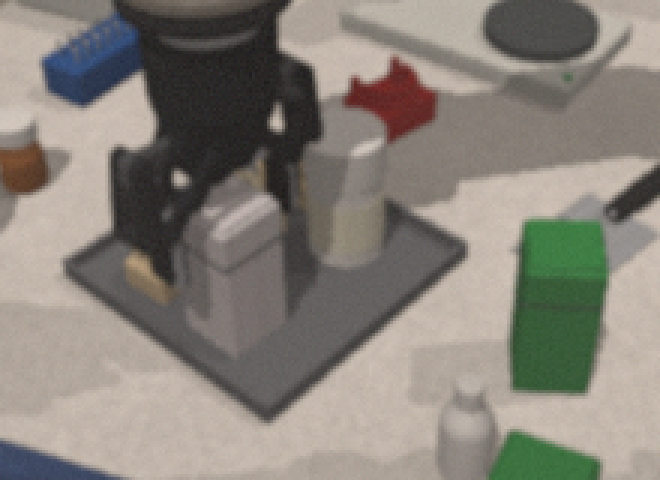

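The side crop shows the canister (around (237,260)) between the two fingers. I'll close on it.

```bash
python3 -m creep '[{"claw":0.5,"x":0,"y":-0.003,"z":0.002,"wx":0,"wy":0,"wz":0},{"claw":1,"x":0,"y":-0.003,"z":0.002,"wx":0,"wy":0,"wz":0},{"claw":1,"x":0,"y":-0.003,"z":0.002,"wx":0,"wy":0,"wz":0},{"claw":1,"x":0,"y":-0.003,"z":0.002,"wx":0,"wy":0,"wz":0},{"claw":1,"x":0,"y":-0.003,"z":0.002,"wx":0,"wy":0,"wz":0},{"claw":1,"x":0,"y":-0.003,"z":0.002,"wx":0,"wy":0,"wz":0},{"claw":1,"x":0,"y":-0.003,"z":0.002,"wx":0,"wy":0,"wz":0},{"claw":1,"x":0,"y":-0.003,"z":0.002,"wx":0,"wy":0,"wz":0}]' 30
python3 -c "
from h import *
go(.535,.0855,.20,73.5)
cv2.imwrite('pics/t2.png',env.read_camera('top')[110:260,220:420].repeat(3,0).repeat(3,1)); cv2.imwrite('pics/s2.png',env.read_camera('side')[130:290,200:420].repeat(3,0).repeat(3,1))"
```

```text
t: 4.2
eef_pos: [0.5351, 0.0855, 0.0616]
tool_rot: [[-0.959, 0.284, 0.0], [0.284, 0.959, 0.0], [-0.0, 0.0, -1.0]]
wrist_force: [0.2, -0.3, 4.6]
opening: 0.0478
finger_force: 31.6
shift [ 1.000e-04  0.000e+00 -3.461e-01] wz 0.0 yaw 73.51 tcp [0.5351 0.0855 0.0616] t 4.2 q [-0.52  0.45  0.3   2.06 -0.21  0.67  1.2 ]
```

```bash
python3 -m creep '[{"claw":1,"x":0,"y":0,"z":-0.03,"wx":0,"wy":0,"wz":0},{"claw":1,"x":0,"y":0,"z":-0.09,"wx":0,"wy":0,"wz":0},{"claw":1,"x":0,"y":0.05,"z":-0.15,"wx":0,"wy":0,"wz":0},{"claw":1,"x":0,"y":0.15,"z":-0.18,"wx":0,"wy":0,"wz":0},{"claw":1,"x":0,"y":0.28,"z":-0.18,"wx":0,"wy":0,"wz":0},{"claw":1,"x":0,"y":0.4,"z":-0.18,"wx":0,"wy":0,"wz":0},{"claw":1,"x":0,"y":0.49,"z":-0.18,"wx":0,"wy":0,"wz":0},{"claw":1,"x":0,"y":0.532,"z":-0.18,"wx":0,"wy":0,"wz":0}]'
python3 -c "from h import *;go(.594,.290,.0615,73.5)"
```

```text
t: 5.3
eef_pos: [0.595, 0.2915, 0.1334]
tool_rot: [[-0.959, 0.282, -0.0], [0.282, 0.959, -0.0], [0.0, -0.0, -1.0]]
wrist_force: [0.1, -0.2, -2.1]
opening: 0.0482
finger_force: 31.4
shift [ 0.0014 -0.0044  0.1798] wz 0.0007 yaw 73.62 tcp [0.595  0.2915 0.1334] t 5.3 q [-0.77  0.51  0.29  1.73 -0.18  0.92  0.88]
```

```bash
python3 -m creep '[{"claw":1,"x":0,"y":0,"z":0.03,"wx":0,"wy":0,"wz":0},{"claw":1,"x":0,"y":0,"z":0.08,"wx":0,"wy":0,"wz":0},{"claw":1,"x":0,"y":0,"z":0.12,"wx":0,"wy":0,"wz":0},{"claw":1,"x":0,"y":0,"z":0.15,"wx":0,"wy":0,"wz":0},{"claw":1,"x":0,"y":0,"z":0.17,"wx":0,"wy":0,"wz":0},{"claw":1,"x":0,"y":0,"z":0.181,"wx":0,"wy":0,"wz":0},{"claw":1,"x":0,"y":0,"z":0.182,"wx":0,"wy":0,"wz":0},{"claw":1,"x":0,"y":0,"z":0.182,"wx":0,"wy":0,"wz":0}]'
python3 -c "from h import *;go(.594,.290,.0605,73.5)"
```

```text
t: 6.3
eef_pos: [0.5954, 0.2894, 0.0608]
tool_rot: [[-0.959, 0.284, 0.0], [0.284, 0.959, 0.0], [-0.0, 0.0, -1.0]]
wrist_force: [-0.3, 0.3, -3.1]
opening: 0.0481
finger_force: 30.9
shift [0.0037 0.0003 0.0007] wz 0.0 yaw 73.51 tcp [0.5954 0.2894 0.0608] t 6.3 q [-0.74  0.6   0.27  1.77 -0.21  0.79  0.91]
```

```bash
python3 -m creep '[{"claw":1,"x":0,"y":0,"z":0.002,"wx":0,"wy":0,"wz":0},{"claw":1,"x":0,"y":0,"z":0.003,"wx":0,"wy":0,"wz":0},{"claw":0.5,"x":0,"y":0,"z":0.003,"wx":0,"wy":0,"wz":0},{"claw":0,"x":0,"y":0,"z":0.003,"wx":0,"wy":0,"wz":0},{"claw":0,"x":0,"y":0,"z":0.003,"wx":0,"wy":0,"wz":0},{"claw":0,"x":0,"y":0,"z":0.003,"wx":0,"wy":0,"wz":0},{"claw":0,"x":0,"y":0,"z":0.003,"wx":0,"wy":0,"wz":0},{"claw":0,"x":0,"y":0,"z":0.003,"wx":0,"wy":0,"wz":0}]'
python3 -c "from h import *;go(.5036,-.0153,.200,73.5)"
```

```text
t: 7.3
eef_pos: [0.5953, 0.2894, 0.0593]
tool_rot: [[-0.959, 0.284, -0.0], [0.284, 0.959, -0.0], [0.0, -0.0, -1.0]]
wrist_force: [-0.9, -0.4, -0.3]
opening: 0.0856
finger_force: 0.0
shift [ 0.0034 -0.7955 -0.3518] wz 0.0 yaw 73.51 tcp [0.5953 0.2894 0.0593] t 7.3 q [-0.74  0.6   0.27  1.77 -0.21  0.79  0.91]
```

```bash
python3 -m creep '[{"claw":0,"x":0,"y":0,"z":-0.1,"wx":0,"wy":0,"wz":0},{"claw":0,"x":0,"y":0,"z":-0.22,"wx":0,"wy":0,"wz":0},{"claw":0,"x":0,"y":-0.03,"z":-0.32,"wx":0,"wy":0,"wz":0},{"claw":0,"x":0.003,"y":-0.18,"z":-0.352,"wx":0,"wy":0,"wz":0},{"claw":0,"x":0.003,"y":-0.33,"z":-0.352,"wx":0,"wy":0,"wz":0},{"claw":0,"x":0.003,"y":-0.48,"z":-0.352,"wx":0,"wy":0,"wz":0},{"claw":0,"x":0.003,"y":-0.63,"z":-0.352,"wx":0,"wy":0,"wz":0},{"claw":0,"x":0.003,"y":-0.74,"z":-0.352,"wx":0,"wy":0,"wz":0}]'
python3 -c "from h import *;go(.5036,-.0153,.0680,73.5)"
```

```text
t: 8.3
eef_pos: [0.5091, 0.0035, 0.2004]
tool_rot: [[-0.958, 0.285, 0.0], [0.285, 0.958, 0.0], [-0.0, 0.0, -1.0]]
wrist_force: [1.0, 0.2, 0.4]
opening: 0.0855
finger_force: 0.0
shift [-2.000e-04 -4.900e-02  3.309e-01] wz -0.0005 yaw 73.41 tcp [0.5091 0.0035 0.2004] t 8.3 q [-0.51  0.19  0.42  2.03 -0.1   0.94  1.25]
```

```bash
python3 -m creep '[{"claw":0,"x":0,"y":-0.04,"z":0.02,"wx":0,"wy":0,"wz":0},{"claw":0,"x":0,"y":-0.055,"z":0.06,"wx":0,"wy":0,"wz":0},{"claw":0,"x":0,"y":-0.055,"z":0.13,"wx":0,"wy":0,"wz":0},{"claw":0,"x":0,"y":-0.055,"z":0.2,"wx":0,"wy":0,"wz":0},{"claw":0,"x":0,"y":-0.055,"z":0.27,"wx":0,"wy":0,"wz":0},{"claw":0,"x":0,"y":-0.055,"z":0.32,"wx":0,"wy":0,"wz":0},{"claw":0,"x":0,"y":-0.055,"z":0.331,"wx":0,"wy":0,"wz":0},{"claw":0,"x":0,"y":-0.055,"z":0.331,"wx":0,"wy":0,"wz":0}]'
python3 -c "
from h import *
go(.5036,-.0153,.0680,73.5)
cv2.imwrite('pics/s3.png',env.read_camera('side')[130:290,200:420].repeat(3,0).repeat(3,1))"
```

```text
t: 9.3
eef_pos: [0.5038, -0.0147, 0.0674]
tool_rot: [[-0.959, 0.283, -0.001], [0.283, 0.959, -0.0], [0.001, -0.0, -1.0]]
wrist_force: [0.1, -0.2, 1.6]
opening: 0.0852
finger_force: 0.0
shift [ 0.0001 -0.0017 -0.0015] wz 0.0003 yaw 73.55 tcp [ 0.5038 -0.0147  0.0674] t 9.3 q [-0.41  0.39  0.37  2.14 -0.23  0.65  1.41]
```

View pics/s3.png

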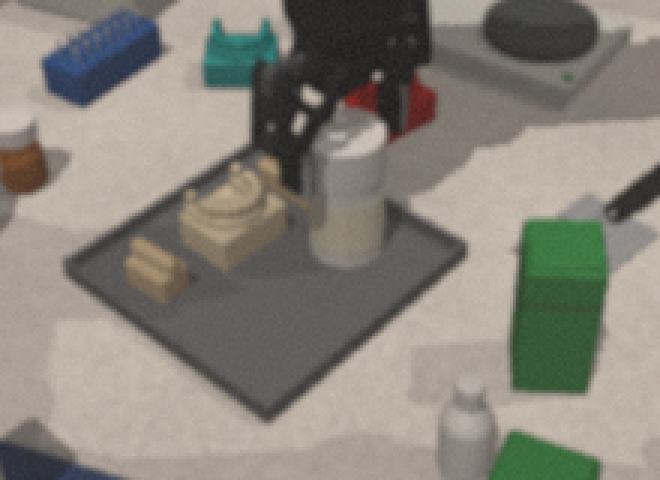

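The jar (about (348,190)) stands undisturbed between the fingers, so I'll close on its lid.

```bash
python3 -m creep '[{"claw":0.5,"x":0,"y":-0.001,"z":0,"wx":0,"wy":0,"wz":0},{"claw":1,"x":0,"y":-0.001,"z":0,"wx":0,"wy":0,"wz":0},{"claw":1,"x":0,"y":-0.001,"z":0,"wx":0,"wy":0,"wz":0},{"claw":1,"x":0,"y":-0.001,"z":0,"wx":0,"wy":0,"wz":0},{"claw":1,"x":0,"y":-0.001,"z":0,"wx":0,"wy":0,"wz":0},{"claw":1,"x":0,"y":-0.001,"z":0,"wx":0,"wy":0,"wz":0},{"claw":1,"x":0,"y":-0.001,"z":0,"wx":0,"wy":0,"wz":0},{"claw":1,"x":0,"y":-0.001,"z":0,"wx":0,"wy":0,"wz":0}]' 30
python3 -c "from h import *;go(.492,.290,.16,73.5)"
```

```text
t: 10.35
eef_pos: [0.5042, -0.0155, 0.0684]
tool_rot: [[-0.959, 0.284, 0.001], [0.284, 0.959, 0.0], [-0.001, 0.001, -1.0]]
wrist_force: [-0.6, -0.1, 6.3]
opening: 0.0554
finger_force: 30.4
shift [ 0.2458  0.7237 -0.2287] wz 0.0 yaw 73.51 tcp [ 0.5042 -0.0155  0.0684] t 10.35 q [-0.41  0.39  0.37  2.14 -0.23  0.65  1.41]
```

```bash
python3 -m creep '[{"claw":1,"x":0,"y":0,"z":-0.04,"wx":0,"wy":0,"wz":0},{"claw":1,"x":0,"y":0,"z":-0.1,"wx":0,"wy":0,"wz":0},{"claw":1,"x":0.04,"y":0.08,"z":-0.16,"wx":0,"wy":0,"wz":0},{"claw":1,"x":0.09,"y":0.2,"z":-0.2,"wx":0,"wy":0,"wz":0},{"claw":1,"x":0.14,"y":0.34,"z":-0.2,"wx":0,"wy":0,"wz":0},{"claw":1,"x":0.19,"y":0.48,"z":-0.2,"wx":0,"wy":0,"wz":0},{"claw":1,"x":0.23,"y":0.61,"z":-0.2,"wx":0,"wy":0,"wz":0},{"claw":1,"x":0.246,"y":0.7,"z":-0.2,"wx":0,"wy":0,"wz":0}]'
python3 -c "from h import *;go(.492,.290,.0674,73.5)"
```

```text
t: 11.35
eef_pos: [0.4882, 0.2837, 0.1489]
tool_rot: [[-0.959, 0.282, 0.001], [0.282, 0.959, 0.001], [-0.0, 0.001, -1.0]]
wrist_force: [0.0, -0.4, -2.1]
opening: 0.0554
finger_force: 32.9
shift [-0.0046  0.0177  0.2037] wz 0.0007 yaw 73.63 tcp [0.4882 0.2837 0.1489] t 11.35 q [-0.89  0.35  0.31  1.95 -0.14  0.86  0.77]
```

```bash
python3 -m creep '[{"claw":1,"x":0,"y":0.015,"z":0.03,"wx":0,"wy":0,"wz":0},{"claw":1,"x":0,"y":0.015,"z":0.08,"wx":0,"wy":0,"wz":0},{"claw":1,"x":0,"y":0.015,"z":0.13,"wx":0,"wy":0,"wz":0},{"claw":1,"x":0,"y":0.015,"z":0.17,"wx":0,"wy":0,"wz":0},{"claw":1,"x":0,"y":0.015,"z":0.19,"wx":0,"wy":0,"wz":0},{"claw":1,"x":0,"y":0.015,"z":0.2,"wx":0,"wy":0,"wz":0},{"claw":1,"x":0,"y":0.015,"z":0.203,"wx":0,"wy":0,"wz":0},{"claw":1,"x":0,"y":0.015,"z":0.203,"wx":0,"wy":0,"wz":0}]'
python3 -c "from h import *;go(.492,.290,.0674,73.5)"
```

```text
t: 12.35
eef_pos: [0.4909, 0.2864, 0.0674]
tool_rot: [[-0.959, 0.284, 0.0], [0.284, 0.959, 0.0], [-0.0, 0.0, -1.0]]
wrist_force: [-2.5, -2.2, 7.3]
opening: 0.0552
finger_force: 33.6
shift [-0.0001  0.0093  0.0001] wz -0.0001 yaw 73.48 tcp [0.4909 0.2864 0.0674] t 12.35 q [-0.86  0.47  0.27  1.99 -0.19  0.7   0.81]
```

```bash
python3 -m creep '[{"claw":0.5,"x":0,"y":0,"z":0,"wx":0,"wy":0,"wz":0},{"claw":0,"x":0,"y":0,"z":0,"wx":0,"wy":0,"wz":0},{"claw":0,"x":0,"y":0,"z":0,"wx":0,"wy":0,"wz":0},{"claw":0,"x":0,"y":0,"z":0,"wx":0,"wy":0,"wz":0},{"claw":0,"x":0,"y":0,"z":-0.04,"wx":0,"wy":0,"wz":0},{"claw":0,"x":0,"y":0,"z":-0.14,"wx":0,"wy":0,"wz":0},{"claw":0,"x":0,"y":0,"z":-0.26,"wx":0,"wy":0,"wz":0},{"claw":0,"x":0,"y":0,"z":-0.33,"wx":0,"wy":0,"wz":0}]'
python3 - <<'E'
from h import *
im=env.read_camera("top"); cv2.imwrite("pics/t4.png",im); cv2.imwrite("pics/t4c.png",im[110:260,130:370].repeat(3,0).repeat(3,1))
hsv=cv2.cvtColor(im,cv2.COLOR_BGR2HSV)
m=((hsv[...,1]>50)&(hsv[...,2]>120)).astype(np.uint8)*255
c=big(m,290,140,332,185); print("area",cv2.contourArea(c))
for yw in np.radians([-19,-17,-15]):
  ex=np.array([np.cos(yw),np.sin(yw)]); ey=np.array([-ex[1],ex[0]])
  tc=np.array([.5454,.0238])
  for z in(.004,.032,.048):
    p=np.array([ray("top",*q[0],z) for q in c])-tc; print(z,"x",np.min(p@ex),np.max(p@ex),"y",np.min(p@ey),np.max(p@ey))
print("rect",rect("top",c,.025))
go(.585,.010,.2,163.5)
E
```

```text
t: 13.35
eef_pos: [0.4912, 0.2868, 0.202]
tool_rot: [[-0.959, 0.284, 0.002], [0.284, 0.959, 0.002], [-0.002, 0.002, -1.0]]
wrist_force: [0.4, -0.7, -1.1]
opening: 0.0854
finger_force: 0.0
area 453.5
0.004 x 0.01899015591689542 0.07213068153172583 y -0.028705731688397695 0.034163171533912205
0.032 x 0.012210207090004144 0.06350759239664076 y -0.030546345246085183 0.030141995997954963
0.048 x 0.008335950617494755 0.0585801128908779 y -0.0315981244219066 0.027844181405979402
0.004 x 0.019716650980597394 0.07155486567953379 y -0.03024321340061168 0.03292559833699363
0.032 x 0.012816249398552726 0.06285649349198678 y -0.03181514285069242 0.029162704800893616
0.048 x 0.008873162780241488 0.05788599509910281 y -0.032713388250738586 0.02701247992312219
0.004 x 0.02005570122049183 0.07205074600871735 y -0.03227600770808532 0.031880297831389626
0.032 x 0.013055859025167307 0.06324749367081856 y -0.0335588803403908 0.028372210611978203
0.048 x 0.009055949199267582 0.05821706376344789 y -0.03429195041599395 0.026367589343743114
rect (array([0.58322101, 0.01155939]), (61.74436950683594, 50.279624938964844), 73.44142150878906)
shift [-0.4194 -0.5991  0.0102] wz 0.4999 yaw 73.47 tcp [0.4923 0.2874 0.2048] t 13.4 q [-0.91  0.29  0.33  1.89 -0.11  0.97  0.75]
```

View pics/t4c.png

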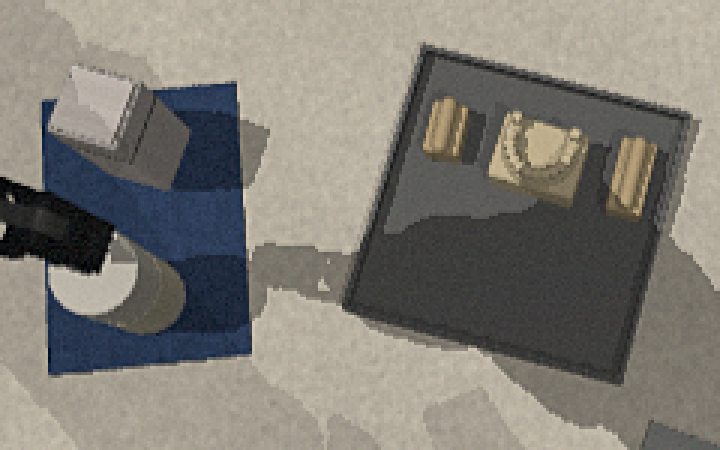

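Jar (crop (95,275)) and canister (crop (95,105)) stand on the mat, and the cast is free at crop (540,155). Next I'll turn 90° and go above the cast.

```bash
python3 -m creep '[{"claw":0.1,"x":-0.04,"y":-0.06,"z":0,"wx":0,"wy":0,"wz":-0.055},{"claw":0.2,"x":-0.1,"y":-0.15,"z":0,"wx":0,"wy":0,"wz":-0.11},{"claw":0.2,"x":-0.17,"y":-0.24,"z":0,"wx":0,"wy":0,"wz":-0.165},{"claw":0.2,"x":-0.24,"y":-0.34,"z":0,"wx":0,"wy":0,"wz":-0.22},{"claw":0.2,"x":-0.31,"y":-0.44,"z":0,"wx":0,"wy":0,"wz":-0.275},{"claw":0.2,"x":-0.37,"y":-0.53,"z":0,"wx":0,"wy":0,"wz":-0.33},{"claw":0.2,"x":-0.41,"y":-0.59,"z":0,"wx":0,"wy":0,"wz":-0.385},{"claw":0.2,"x":-0.419,"y":-0.6,"z":0,"wx":0,"wy":0,"wz":-0.44}]'
python3 -c "from h import *;go(.5848,.0105,.10,-16.5);print(env.get_state()['opening'])"
```

```text
t: 14.4
eef_pos: [0.5835, 0.0062, 0.1994]
tool_rot: [[-0.457, -0.89, 0.001], [-0.89, 0.457, -0.001], [0.0, -0.001, -1.0]]
wrist_force: [0.1, 0.2, -0.5]
opening: 0.0679
finger_force: 0.0
shift [-0.0113  0.0022  0.2484] wz -0.0592 yaw 152.84 tcp [0.5835 0.0062 0.1994] t 14.4 q [-0.29  0.31  0.21  1.86 -0.08  0.98  2.62]
0.06787938731952563
```

The last joint is near its limit in this direction, so I'll unwind by half a turn, which gives the same grasp.

```bash
python3 -m creep '[{"claw":0.2,"x":0,"y":0,"z":0,"wx":0,"wy":0,"wz":0.058},{"claw":0.2,"x":0,"y":0,"z":0,"wx":0,"wy":0,"wz":0.117},{"claw":0.2,"x":0,"y":0,"z":0,"wx":0,"wy":0,"wz":0.176},{"claw":0.2,"x":0,"y":0,"z":0,"wx":0,"wy":0,"wz":0.235},{"claw":0.2,"x":0,"y":0,"z":0,"wx":0,"wy":0,"wz":0.294},{"claw":0.2,"x":0,"y":0,"z":0,"wx":0,"wy":0,"wz":0.353},{"claw":0.2,"x":0,"y":0,"z":0,"wx":0,"wy":0,"wz":0.412},{"claw":0.2,"x":0,"y":0,"z":0,"wx":0,"wy":0,"wz":0.47}]'
python3 -m creep '[{"claw":0.2,"x":0,"y":0,"z":0,"wx":0,"wy":0,"wz":0.058},{"claw":0.2,"x":0,"y":0,"z":0,"wx":0,"wy":0,"wz":0.117},{"claw":0.2,"x":0,"y":0,"z":0,"wx":0,"wy":0,"wz":0.176},{"claw":0.2,"x":0,"y":0,"z":0,"wx":0,"wy":0,"wz":0.235},{"claw":0.2,"x":0,"y":0,"z":0,"wx":0,"wy":0,"wz":0.294},{"claw":0.2,"x":0,"y":0,"z":0,"wx":0,"wy":0,"wz":0.353},{"claw":0.2,"x":0,"y":0,"z":0,"wx":0,"wy":0,"wz":0.412},{"claw":0.2,"x":0,"y":0,"z":0,"wx":0,"wy":0,"wz":0.465}]'
python3 -c "from h import *;go(.5838,.0105,.08,-16.5);print(env.get_state()['opening'])"
```

```text
t: 15.4
eef_pos: [0.5831, 0.0089, 0.1994]
tool_rot: [[-0.926, 0.379, 0.001], [0.379, 0.926, 0.0], [-0.0, 0.0, -1.0]]
wrist_force: [-0.0, -0.4, 0.2]
opening: 0.0682
finger_force: 0.0
t: 16.4
eef_pos: [0.5831, 0.009, 0.1993]
tool_rot: [[0.274, 0.962, 0.0], [0.962, -0.274, 0.001], [0.001, 0.0, -1.0]]
wrist_force: [0.0, -0.3, 0.4]
opening: 0.0682
finger_force: 0.0
shift [0.0038 0.0007 0.2982] wz 0.0032 yaw -15.93 tcp [0.5831 0.009  0.1993] t 16.4 q [-0.77  0.41  0.83  1.88 -0.35  1.   -0.06]
0.06819692298113757
```

```bash
python3 -m creep '[{"claw":0.2,"x":0.004,"y":0.001,"z":0.04,"wx":0,"wy":0,"wz":0.003},{"claw":0.2,"x":0.004,"y":0.001,"z":0.12,"wx":0,"wy":0,"wz":0.003},{"claw":0.2,"x":0.004,"y":0.001,"z":0.2,"wx":0,"wy":0,"wz":0.003},{"claw":0.2,"x":0.004,"y":0.001,"z":0.28,"wx":0,"wy":0,"wz":0.003},{"claw":0.2,"x":0.004,"y":0.001,"z":0.33,"wx":0,"wy":0,"wz":0.003},{"claw":0.2,"x":0.004,"y":0.001,"z":0.348,"wx":0,"wy":0,"wz":0.003},{"claw":0.2,"x":0.004,"y":0.001,"z":0.348,"wx":0,"wy":0,"wz":0.003},{"claw":0.2,"x":0.004,"y":0.001,"z":0.348,"wx":0,"wy":0,"wz":0.003}]'
python3 -c "
from h import *
go(.5838,.0105,.005,-16.5)
cv2.imwrite('pics/s5.png',env.read_camera('side')[130:290,200:420].repeat(3,0).repeat(3,1))"
```

```text
t: 17.4
eef_pos: [0.5845, 0.0104, 0.0602]
tool_rot: [[0.278, 0.961, 0.001], [0.961, -0.278, 0.0], [0.001, 0.001, -1.0]]
wrist_force: [-0.4, -0.4, 1.3]
opening: 0.0682
finger_force: 0.0
shift [-0.0003 -0.002   0.1381] wz 0.0021 yaw -16.12 tcp [0.5845 0.0104 0.0602] t 17.4 q [-0.64  0.59  0.68  1.98 -0.53  0.76  0.07]
```

View pics/s5.png

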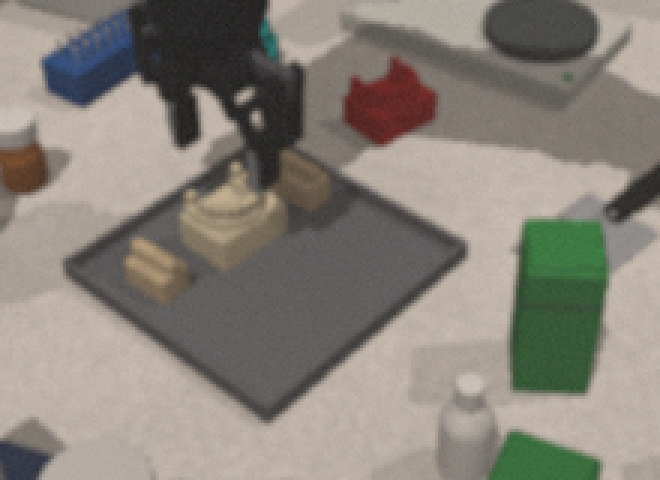

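The fingertips are at crop (262,190) and (185,140), just above and straddling the cast. I'll lower in two gentle stages.

```bash
python3 -m creep '[{"claw":0.2,"x":0,"y":-0.001,"z":0.01,"wx":0,"wy":0,"wz":0.002},{"claw":0.2,"x":0,"y":-0.001,"z":0.025,"wx":0,"wy":0,"wz":0.002},{"claw":0.2,"x":0,"y":-0.001,"z":0.04,"wx":0,"wy":0,"wz":0.002},{"claw":0.2,"x":0,"y":-0.001,"z":0.055,"wx":0,"wy":0,"wz":0.002},{"claw":0.2,"x":0,"y":-0.001,"z":0.07,"wx":0,"wy":0,"wz":0.002},{"claw":0.2,"x":0,"y":-0.001,"z":0.08,"wx":0,"wy":0,"wz":0.002},{"claw":0.2,"x":0,"y":-0.001,"z":0.09,"wx":0,"wy":0,"wz":0.002},{"claw":0.2,"x":0,"y":-0.001,"z":0.09,"wx":0,"wy":0,"wz":0.002}]'
python3 -c "
from h import *
go(.5838,.0105,.005,-16.5)"
```

```text
t: 18.45
eef_pos: [0.5834, 0.0104, 0.0231]
tool_rot: [[0.284, 0.959, -0.0], [0.959, -0.284, -0.0], [-0.0, -0.0, -1.0]]
wrist_force: [-0.3, 0.6, -0.1]
opening: 0.0684
finger_force: 0.0
shift [0.0006 0.0009 0.0451] wz -0.0 yaw -16.5 tcp [0.5834 0.0104 0.0231] t 18.45 q [-0.6   0.64  0.63  1.99 -0.58  0.7   0.1 ]
```

```bash
python3 -m creep '[{"claw":0.2,"x":0,"y":0.001,"z":0.015,"wx":0,"wy":0,"wz":0},{"claw":0.2,"x":0,"y":0.001,"z":0.03,"wx":0,"wy":0,"wz":0},{"claw":0.2,"x":0,"y":0.001,"z":0.042,"wx":0,"wy":0,"wz":0},{"claw":0.2,"x":0,"y":0.001,"z":0.042,"wx":0,"wy":0,"wz":0},{"claw":0.4,"x":0,"y":0.001,"z":0.042,"wx":0,"wy":0,"wz":0},{"claw":0.7,"x":0,"y":0.001,"z":0.042,"wx":0,"wy":0,"wz":0},{"claw":1,"x":0,"y":0.001,"z":0.042,"wx":0,"wy":0,"wz":0},{"claw":1,"x":0,"y":0.001,"z":0.042,"wx":0,"wy":0,"wz":0}]' 30
python3 -c "
from h import *
go(.5838,.0105,.1,-16.5)
im=env.read_camera('side'); cv2.imwrite('pics/s6.png',im[130:290,200:420].repeat(3,0).repeat(3,1))"
```

```text
t: 19.45
eef_pos: [0.5839, 0.0103, 0.0067]
tool_rot: [[0.284, 0.959, 0.0], [0.959, -0.284, 0.0], [0.0, -0.0, -1.0]]
wrist_force: [-2.0, 0.7, 5.8]
opening: 0.0472
finger_force: 31.8
shift [ 0.0004 -0.0004 -0.2333] wz -0.0 yaw -16.5 tcp [0.5839 0.0103 0.0067] t 19.45 q [-0.59  0.66  0.61  1.99 -0.6   0.67  0.12]
```

View pics/s6.png

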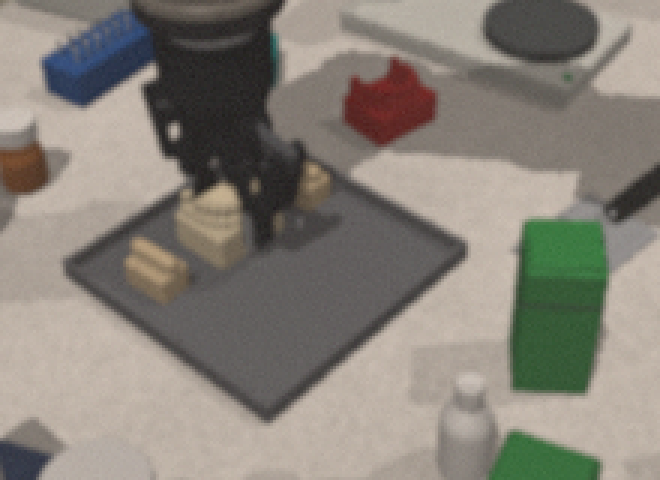

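The cast is held between the fingers at crop (215,220), and both partial casts are untouched. Lifting straight up now.

```bash
python3 -m creep '[{"claw":1,"x":0,"y":0,"z":-0.02,"wx":0,"wy":0,"wz":0},{"claw":1,"x":0,"y":0,"z":-0.07,"wx":0,"wy":0,"wz":0},{"claw":1,"x":0,"y":0,"z":-0.14,"wx":0,"wy":0,"wz":0},{"claw":1,"x":0,"y":0,"z":-0.22,"wx":0,"wy":0,"wz":0},{"claw":1,"x":0,"y":0,"z":-0.3,"wx":0,"wy":0,"wz":0},{"claw":1,"x":0,"y":0,"z":-0.36,"wx":0,"wy":0,"wz":0},{"claw":1,"x":0,"y":0,"z":-0.38,"wx":0,"wy":0,"wz":0},{"claw":1,"x":0,"y":0,"z":-0.38,"wx":0,"wy":0,"wz":0}]'
python3 -c "
from h import *
go(.4591,-.3145,.15,-16.5)"
```

```text
t: 20.5
eef_pos: [0.584, 0.0106, 0.1589]
tool_rot: [[0.284, 0.959, 0.001], [0.959, -0.284, 0.0], [0.001, 0.001, -1.0]]
wrist_force: [-0.5, -0.1, -3.5]
opening: 0.0472
finger_force: 31.5
shift [-0.8678 -0.0689  0.0218] wz 0.0001 yaw -16.48 tcp [0.584  0.0106 0.1589] t 20.5 q [-0.74  0.46  0.8   1.92 -0.41  0.93 -0.03]
```

```bash
python3 -m creep '[{"claw":1,"x":-0.05,"y":0,"z":0,"wx":0,"wy":0,"wz":0},{"claw":1,"x":-0.15,"y":-0.01,"z":0,"wx":0,"wy":0,"wz":0},{"claw":1,"x":-0.27,"y":-0.02,"z":0,"wx":0,"wy":0,"wz":0},{"claw":1,"x":-0.39,"y":-0.03,"z":0,"wx":0,"wy":0,"wz":0},{"claw":1,"x":-0.51,"y":-0.04,"z":0,"wx":0,"wy":0,"wz":0},{"claw":1,"x":-0.63,"y":-0.05,"z":0,"wx":0,"wy":0,"wz":0},{"claw":1,"x":-0.75,"y":-0.06,"z":0,"wx":0,"wy":0,"wz":0},{"claw":1,"x":-0.83,"y":-0.069,"z":0,"wx":0,"wy":0,"wz":0}]'
python3 -c "
from h import *
go(.4591,-.3145,.06,-16.5)"
```

```text
t: 21.5
eef_pos: [0.4607, -0.3029, 0.1579]
tool_rot: [[0.287, 0.958, -0.001], [0.958, -0.287, -0.0], [-0.001, -0.001, -1.0]]
wrist_force: [1.2, 0.6, -2.7]
opening: 0.0476
finger_force: 31.5
shift [-0.0289  0.0047  0.2448] wz -0.0009 yaw -16.66 tcp [ 0.4607 -0.3029  0.1579] t 21.5 q [-0.2   0.41  0.84  1.99 -0.39  0.9   0.55]
```

```bash
python3 -m creep '[{"claw":1,"x":-0.033,"y":0,"z":0.03,"wx":0,"wy":0,"wz":0},{"claw":1,"x":-0.033,"y":0.003,"z":0.08,"wx":0,"wy":0,"wz":0},{"claw":1,"x":-0.033,"y":0.003,"z":0.13,"wx":0,"wy":0,"wz":0},{"claw":1,"x":-0.033,"y":0.003,"z":0.18,"wx":0,"wy":0,"wz":0},{"claw":1,"x":-0.033,"y":0.003,"z":0.22,"wx":0,"wy":0,"wz":0},{"claw":1,"x":-0.033,"y":0.003,"z":0.245,"wx":0,"wy":0,"wz":0},{"claw":1,"x":-0.033,"y":0.003,"z":0.245,"wx":0,"wy":0,"wz":0},{"claw":1,"x":-0.033,"y":0.003,"z":0.245,"wx":0,"wy":0,"wz":0}]'
python3 -c "
from h import *
go(.4591,-.3145,.037,-16.5)
a=env.read_camera('top')[130:260,400:530].repeat(3,0).repeat(3,1);b=env.read_camera('side')[60:190,290:450].repeat(3,0).repeat(3,1)
cv2.imwrite('pics/b7.png',cv2.hconcat([a,b])[:, :800])"
```

```text
t: 22.5
eef_pos: [0.4609, -0.3134, 0.061]
tool_rot: [[0.284, 0.959, 0.001], [0.959, -0.284, -0.0], [-0.0, 0.001, -1.0]]
wrist_force: [-1.2, 0.2, -1.2]
opening: 0.0471
finger_force: 31.4
shift [-0.0039 -0.0035  0.0599] wz 0.0 yaw -16.5 tcp [ 0.4609 -0.3134  0.061 ] t 22.5 q [-0.06  0.56  0.71  2.04 -0.54  0.73  0.69]
```

View pics/b7.png

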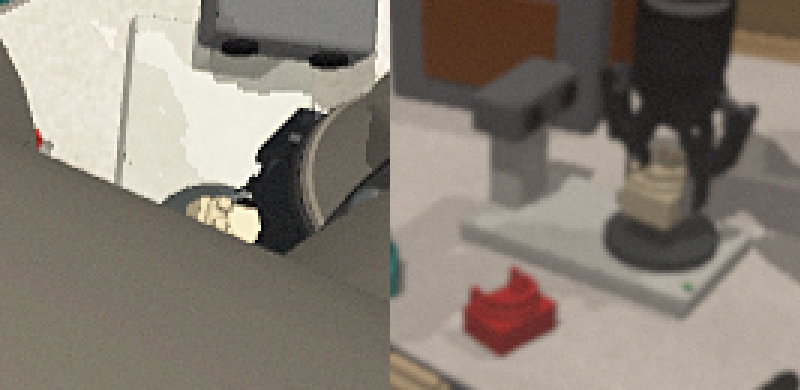

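The cast, held level, hovers over the plate (side half: cast (655,195), plate (660,235)). Lowering it gently.

```bash
python3 -m creep '[{"claw":1,"x":-0.003,"y":-0.003,"z":0.015,"wx":0,"wy":0,"wz":0},{"claw":1,"x":-0.003,"y":-0.003,"z":0.03,"wx":0,"wy":0,"wz":0},{"claw":1,"x":-0.003,"y":-0.003,"z":0.04,"wx":0,"wy":0,"wz":0},{"claw":1,"x":-0.003,"y":-0.003,"z":0.048,"wx":0,"wy":0,"wz":0},{"claw":1,"x":-0.003,"y":-0.003,"z":0.053,"wx":0,"wy":0,"wz":0},{"claw":1,"x":-0.003,"y":-0.003,"z":0.056,"wx":0,"wy":0,"wz":0},{"claw":1,"x":-0.003,"y":-0.003,"z":0.058,"wx":0,"wy":0,"wz":0},{"claw":1,"x":-0.003,"y":-0.003,"z":0.059,"wx":0,"wy":0,"wz":0}]'
python3 -c "
from h import *
go(.4591,-.3145,.0367,-16.5)"
```

```text
t: 23.6
eef_pos: [0.4591, -0.314, 0.0369]
tool_rot: [[0.284, 0.959, 0.0], [0.959, -0.284, -0.0], [-0.0, 0.0, -1.0]]
wrist_force: [-0.5, 0.8, -1.7]
opening: 0.0473
finger_force: 31.4
shift [-0.0013  0.0003  0.0006] wz 0.0 yaw -16.49 tcp [ 0.4591 -0.314   0.0369] t 23.6 q [-0.03  0.59  0.67  2.05 -0.57  0.69  0.72]
```

```bash
python3 -m creep '[{"claw":1,"x":0,"y":0,"z":0.002,"wx":0,"wy":0,"wz":0},{"claw":1,"x":0,"y":0,"z":0.003,"wx":0,"wy":0,"wz":0},{"claw":0.6,"x":0,"y":0,"z":0.003,"wx":0,"wy":0,"wz":0},{"claw":0.3,"x":0,"y":0,"z":0.002,"wx":0,"wy":0,"wz":0},{"claw":0.1,"x":0,"y":0,"z":0,"wx":0,"wy":0,"wz":0},{"claw":0.1,"x":0,"y":0,"z":0,"wx":0,"wy":0,"wz":0},{"claw":0.1,"x":0,"y":0,"z":0,"wx":0,"wy":0,"wz":0},{"claw":0.1,"x":0,"y":0,"z":0,"wx":0,"wy":0,"wz":0}]'
python3 -m creep '[{"claw":0.1,"x":0,"y":0,"z":-0.02,"wx":0,"wy":0,"wz":0},{"claw":0.1,"x":0,"y":0,"z":-0.07,"wx":0,"wy":0,"wz":0},{"claw":0.1,"x":0,"y":0,"z":-0.14,"wx":0,"wy":0,"wz":0},{"claw":0.1,"x":0,"y":0,"z":-0.22,"wx":0,"wy":0,"wz":0},{"claw":0.1,"x":0,"y":0,"z":-0.3,"wx":0,"wy":0,"wz":0},{"claw":0,"x":0,"y":0,"z":-0.38,"wx":0,"wy":0,"wz":0},{"claw":0,"x":0,"y":0,"z":-0.41,"wx":0,"wy":0,"wz":0},{"claw":0,"x":0,"y":0,"z":-0.41,"wx":0,"wy":0,"wz":0}]'
python3 -c "
from h import *
go(.4909,.2864,.2,73.5)"
```

```text
t: 24.6
eef_pos: [0.4591, -0.3139, 0.0369]
tool_rot: [[0.284, 0.959, -0.0], [0.959, -0.284, 0.0], [-0.0, -0.0, -1.0]]
wrist_force: [-0.3, -0.0, 0.9]
opening: 0.077
finger_force: 0.0
t: 25.6
eef_pos: [0.4594, -0.3139, 0.2018]
tool_rot: [[0.284, 0.959, 0.002], [0.959, -0.284, -0.0], [0.0, 0.002, -1.0]]
wrist_force: [0.1, -0.5, -0.1]
opening: 0.0855
finger_force: 0.0
shift [ 1.4615 -0.3502  0.0045] wz -0.4999 yaw -16.48 tcp [ 0.4594 -0.3139  0.2018] t 25.6 q [-0.22  0.36  0.89  1.94 -0.34  0.99  0.53]
```

```bash
python3 -m creep '[{"claw":0,"x":0.06,"y":-0.01,"z":0,"wx":0,"wy":0,"wz":-0.03},{"claw":0,"x":0.16,"y":-0.03,"z":0,"wx":0,"wy":0,"wz":-0.07},{"claw":0,"x":0.28,"y":-0.06,"z":0,"wx":0,"wy":0,"wz":-0.11},{"claw":0,"x":0.4,"y":-0.09,"z":0,"wx":0,"wy":0,"wz":-0.15},{"claw":0,"x":0.52,"y":-0.12,"z":0,"wx":0,"wy":0,"wz":-0.19},{"claw":0,"x":0.64,"y":-0.15,"z":0,"wx":0,"wy":0,"wz":-0.23},{"claw":0,"x":0.76,"y":-0.18,"z":0,"wx":0,"wy":0,"wz":-0.27},{"claw":0,"x":0.86,"y":-0.2,"z":0,"wx":0,"wy":0,"wz":-0.31}]'
python3 -c "
from h import *
go(.4909,.2864,.2,73.5)"
```

```text
t: 26.6
eef_pos: [0.4792, 0.0405, 0.2001]
tool_rot: [[-0.637, 0.77, -0.001], [0.77, 0.637, -0.0], [0.001, -0.001, -1.0]]
wrist_force: [0.3, -0.4, 1.1]
opening: 0.0852
finger_force: 0.0
shift [4.550e-01 4.143e-01 2.000e-04] wz -0.1883 yaw 39.6 tcp [0.4792 0.0405 0.2001] t 26.6 q [-0.75  0.15  0.59  2.09 -0.11  0.93  0.59]
```

```bash
python3 -m creep '[{"claw":0,"x":0.08,"y":0.07,"z":0,"wx":0,"wy":0,"wz":-0.04},{"claw":0,"x":0.17,"y":0.15,"z":0,"wx":0,"wy":0,"wz":-0.08},{"claw":0,"x":0.26,"y":0.23,"z":0,"wx":0,"wy":0,"wz":-0.12},{"claw":0,"x":0.35,"y":0.31,"z":0,"wx":0,"wy":0,"wz":-0.16},{"claw":0,"x":0.42,"y":0.38,"z":0,"wx":0,"wy":0,"wz":-0.188},{"claw":0,"x":0.455,"y":0.414,"z":0,"wx":0,"wy":0,"wz":-0.188},{"claw":0,"x":0.455,"y":0.414,"z":0,"wx":0,"wy":0,"wz":-0.188},{"claw":0,"x":0.455,"y":0.414,"z":0,"wx":0,"wy":0,"wz":-0.188}]'
python3 - <<'E'
from h import *
go(.4909,.2864,.0678,73.5)
im=env.read_camera("top"); cv2.imwrite("pics/t8.png",im)
hsv=cv2.cvtColor(im,cv2.COLOR_BGR2HSV)
m=((hsv[...,1]>50)&(hsv[...,2]>120)).astype(np.uint8)*255
c=big(m,440,185,505,245); print("cast",cv2.contourArea(c),rect("top",c,.055),rect("top",c,.0625))
E
```

```text
t: 27.6
eef_pos: [0.4929, 0.2827, 0.2005]
tool_rot: [[-0.956, 0.292, -0.001], [0.292, 0.956, -0.001], [0.0, -0.001, -1.0]]
wrist_force: [0.2, -1.0, 0.9]
opening: 0.0854
finger_force: 0.0
shift [0.0075 0.0078 0.3318] wz -0.0028 yaw 73.0 tcp [0.4929 0.2827 0.2005] t 27.6 q [-0.94  0.3   0.38  1.9  -0.13  0.97  0.76]
cast 671.0 (array([ 0.46047977, -0.31500858]), (62.010257720947266, 50.42063903808594), 72.9431381225586) (array([ 0.45940305, -0.31184558]), (61.39530563354492, 49.920654296875), 72.9431381225586)
```

View pics/t8.png

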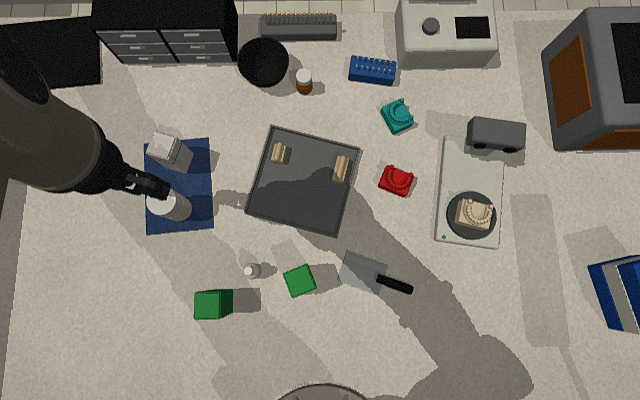

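The cast stands at (474,212), centred on the plate to within about 2 mm, and the jar and canister are on the mat. Next I'll return the jar.

```bash
python3 -m creep '[{"claw":0,"x":0.003,"y":0.004,"z":0.04,"wx":0,"wy":0,"wz":-0.002},{"claw":0,"x":0.003,"y":0.004,"z":0.1,"wx":0,"wy":0,"wz":-0.002},{"claw":0,"x":0.003,"y":0.004,"z":0.17,"wx":0,"wy":0,"wz":-0.002},{"claw":0,"x":0.003,"y":0.004,"z":0.24,"wx":0,"wy":0,"wz":-0.002},{"claw":0,"x":0.003,"y":0.004,"z":0.3,"wx":0,"wy":0,"wz":-0.002},{"claw":0,"x":0.003,"y":0.004,"z":0.332,"wx":0,"wy":0,"wz":-0.002},{"claw":0,"x":0.003,"y":0.004,"z":0.332,"wx":0,"wy":0,"wz":-0.002},{"claw":0,"x":0.003,"y":0.004,"z":0.332,"wx":0,"wy":0,"wz":-0.002}]'
python3 -c "
from h import *
go(.4909,.2864,.0674,73.5)"
```

```text
t: 28.65
eef_pos: [0.4927, 0.2863, 0.0688]
tool_rot: [[-0.959, 0.284, 0.001], [0.284, 0.959, 0.001], [-0.001, 0.001, -1.0]]
wrist_force: [-0.1, -0.1, -0.5]
opening: 0.085
finger_force: 0.0
shift [ 0.0044 -0.001   0.0035] wz -0.0001 yaw 73.49 tcp [0.4927 0.2863 0.0688] t 28.65 q [-0.89  0.47  0.32  1.99 -0.22  0.71  0.84]
```

```bash
python3 -m creep '[{"claw":0.3,"x":0.004,"y":0,"z":0.003,"wx":0,"wy":0,"wz":0},{"claw":0.6,"x":0.004,"y":0,"z":0.003,"wx":0,"wy":0,"wz":0},{"claw":1,"x":0.004,"y":0,"z":0.003,"wx":0,"wy":0,"wz":0},{"claw":1,"x":0.004,"y":0,"z":0.003,"wx":0,"wy":0,"wz":0},{"claw":1,"x":0.004,"y":0,"z":0.003,"wx":0,"wy":0,"wz":0},{"claw":1,"x":0.004,"y":0,"z":0.003,"wx":0,"wy":0,"wz":0},{"claw":1,"x":0.004,"y":0,"z":0.003,"wx":0,"wy":0,"wz":0},{"claw":1,"x":0.004,"y":0,"z":0.003,"wx":0,"wy":0,"wz":0}]' 30
python3 -c "
from h import *
go(.5042,-.0155,.15,73.5)"
```

```text
t: 29.65
eef_pos: [0.4908, 0.287, 0.0675]
tool_rot: [[-0.959, 0.284, 0.0], [0.284, 0.959, 0.001], [-0.0, 0.001, -1.0]]
wrist_force: [-1.0, -0.0, 5.0]
opening: 0.0557
finger_force: 30.9
shift [-0.2467 -0.7154 -0.2067] wz 0.0001 yaw 73.52 tcp [0.4908 0.287  0.0675] t 29.65 q [-0.89  0.47  0.32  1.99 -0.22  0.71  0.84]
```

```bash
python3 -m creep '[{"claw":1,"x":0,"y":0,"z":-0.04,"wx":0,"wy":0,"wz":0},{"claw":1,"x":0,"y":0,"z":-0.1,"wx":0,"wy":0,"wz":0},{"claw":1,"x":-0.04,"y":-0.08,"z":-0.16,"wx":0,"wy":0,"wz":0},{"claw":1,"x":-0.09,"y":-0.2,"z":-0.2,"wx":0,"wy":0,"wz":0},{"claw":1,"x":-0.14,"y":-0.34,"z":-0.2,"wx":0,"wy":0,"wz":0},{"claw":1,"x":-0.19,"y":-0.48,"z":-0.2,"wx":0,"wy":0,"wz":0},{"claw":1,"x":-0.23,"y":-0.61,"z":-0.2,"wx":0,"wy":0,"wz":0},{"claw":1,"x":-0.246,"y":-0.69,"z":-0.2,"wx":0,"wy":0,"wz":0}]'
python3 -c "
from h import *
go(.5042,-.0155,.0684,73.5)"
```

```text
t: 30.65
eef_pos: [0.5066, -0.0088, 0.1481]
tool_rot: [[-0.958, 0.287, 0.001], [0.287, 0.958, 0.0], [-0.001, 0.0, -1.0]]
wrist_force: [0.1, 0.3, -1.8]
opening: 0.0553
finger_force: 32.8
shift [ 0.0011 -0.0178  0.1991] wz -0.0008 yaw 73.35 tcp [ 0.5066 -0.0088  0.1481] t 30.65 q [-0.51  0.27  0.47  2.08 -0.16  0.82  1.34]
```

```bash
python3 -m creep '[{"claw":1,"x":0,"y":-0.025,"z":0.02,"wx":0,"wy":0,"wz":0},{"claw":1,"x":0,"y":-0.025,"z":0.06,"wx":0,"wy":0,"wz":0},{"claw":1,"x":0,"y":-0.025,"z":0.11,"wx":0,"wy":0,"wz":0},{"claw":1,"x":0,"y":-0.025,"z":0.15,"wx":0,"wy":0,"wz":0},{"claw":1,"x":0,"y":-0.025,"z":0.175,"wx":0,"wy":0,"wz":0},{"claw":1,"x":0,"y":-0.025,"z":0.185,"wx":0,"wy":0,"wz":0},{"claw":1,"x":0,"y":-0.025,"z":0.185,"wx":0,"wy":0,"wz":0},{"claw":1,"x":0,"y":-0.025,"z":0.185,"wx":0,"wy":0,"wz":0}]'
python3 -c "
from h import *
go(.5042,-.0155,.0684,73.5)"
```

```text
t: 31.65
eef_pos: [0.5042, -0.0155, 0.0734]
tool_rot: [[-0.959, 0.284, 0.001], [0.284, 0.959, 0.0], [-0.001, 0.0, -1.0]]
wrist_force: [-0.4, 0.1, -2.2]
opening: 0.0552
finger_force: 32.8
shift [-0.      0.      0.0124] wz -0.0 yaw 73.5 tcp [ 0.5042 -0.0155  0.0734] t 31.65 q [-0.44  0.39  0.42  2.14 -0.25  0.66  1.43]
```

Position exact; set down, release, lift.

```bash
python3 -m creep '[{"claw":1,"x":0,"y":0,"z":0.006,"wx":0,"wy":0,"wz":0},{"claw":1,"x":0,"y":0,"z":0.011,"wx":0,"wy":0,"wz":0},{"claw":1,"x":0,"y":0,"z":0.013,"wx":0,"wy":0,"wz":0},{"claw":1,"x":0,"y":0,"z":0.013,"wx":0,"wy":0,"wz":0},{"claw":0.6,"x":0,"y":0,"z":0.013,"wx":0,"wy":0,"wz":0},{"claw":0.2,"x":0,"y":0,"z":0.013,"wx":0,"wy":0,"wz":0},{"claw":0,"x":0,"y":0,"z":0.013,"wx":0,"wy":0,"wz":0},{"claw":0,"x":0,"y":0,"z":0.013,"wx":0,"wy":0,"wz":0}]'
python3 -c "
from h import *
go(.5953,.2894,.2,73.5)"
```

```text
t: 32.65
eef_pos: [0.5038, -0.0155, 0.0677]
tool_rot: [[-0.959, 0.284, -0.0], [0.284, 0.959, -0.0], [0.0, -0.0, -1.0]]
wrist_force: [-0.9, 0.2, -0.7]
opening: 0.0852
finger_force: 0.0
shift [-0.0028  0.7958 -0.3309] wz 0.0 yaw 73.5 tcp [ 0.5038 -0.0155  0.0677] t 32.65 q [-0.44  0.4   0.41  2.14 -0.26  0.65  1.44]
```

```bash
python3 -m creep '[{"claw":0,"x":0,"y":0,"z":-0.06,"wx":0,"wy":0,"wz":0},{"claw":0,"x":0,"y":0,"z":-0.16,"wx":0,"wy":0,"wz":0},{"claw":0,"x":0,"y":0,"z":-0.28,"wx":0,"wy":0,"wz":0},{"claw":0,"x":0,"y":0.1,"z":-0.331,"wx":0,"wy":0,"wz":0},{"claw":0,"x":0,"y":0.25,"z":-0.331,"wx":0,"wy":0,"wz":0},{"claw":0,"x":0,"y":0.4,"z":-0.331,"wx":0,"wy":0,"wz":0},{"claw":0,"x":0,"y":0.54,"z":-0.331,"wx":0,"wy":0,"wz":0},{"claw":0,"x":0,"y":0.66,"z":-0.331,"wx":0,"wy":0,"wz":0}]'
python3 -c "
from h import *
go(.5953,.2894,.2,73.5)"
```

```text
t: 33.65
eef_pos: [0.579, 0.24, 0.1999]
tool_rot: [[-0.959, 0.283, -0.0], [0.283, 0.959, 0.0], [0.0, -0.0, -1.0]]
wrist_force: [0.7, 0.9, 0.0]
opening: 0.0855
finger_force: 0.0
shift [-0.0042  0.1301 -0.0003] wz 0.0003 yaw 73.56 tcp [0.579  0.24   0.1999] t 33.65 q [-0.79  0.39  0.39  1.77 -0.17  1.01  0.94]
```

```bash
python3 -m creep '[{"claw":0,"x":0,"y":0.08,"z":0,"wx":0,"wy":0,"wz":0},{"claw":0,"x":-0.003,"y":0.132,"z":0,"wx":0,"wy":0,"wz":0},{"claw":0,"x":-0.003,"y":0.132,"z":0.06,"wx":0,"wy":0,"wz":0},{"claw":0,"x":-0.003,"y":0.132,"z":0.14,"wx":0,"wy":0,"wz":0},{"claw":0,"x":-0.003,"y":0.132,"z":0.22,"wx":0,"wy":0,"wz":0},{"claw":0,"x":-0.003,"y":0.132,"z":0.3,"wx":0,"wy":0,"wz":0},{"claw":0,"x":-0.003,"y":0.132,"z":0.345,"wx":0,"wy":0,"wz":0},{"claw":0,"x":-0.003,"y":0.132,"z":0.349,"wx":0,"wy":0,"wz":0}]'
python3 -c "
from h import *
go(.5953,.2894,.0604,73.5)"
```

```text
t: 34.65
eef_pos: [0.5947, 0.2872, 0.0597]
tool_rot: [[-0.959, 0.284, -0.001], [0.284, 0.959, -0.001], [0.001, -0.001, -1.0]]
wrist_force: [-0.2, -0.0, 1.4]
opening: 0.0853
finger_force: 0.0
shift [ 0.0001  0.0056 -0.0017] wz -0.0002 yaw 73.47 tcp [0.5947 0.2872 0.0597] t 34.65 q [-0.78  0.61  0.32  1.78 -0.25  0.8   0.95]
```

```bash
python3 -m creep '[{"claw":0.3,"x":0,"y":0.002,"z":0,"wx":0,"wy":0,"wz":0},{"claw":0.6,"x":0,"y":0.002,"z":0,"wx":0,"wy":0,"wz":0},{"claw":1,"x":0,"y":0.002,"z":0,"wx":0,"wy":0,"wz":0},{"claw":1,"x":0,"y":0.002,"z":0,"wx":0,"wy":0,"wz":0},{"claw":1,"x":0,"y":0.002,"z":0,"wx":0,"wy":0,"wz":0},{"claw":1,"x":0,"y":0.002,"z":0,"wx":0,"wy":0,"wz":0},{"claw":1,"x":0,"y":0.002,"z":0,"wx":0,"wy":0,"wz":0},{"claw":1,"x":0,"y":0.002,"z":0,"wx":0,"wy":0,"wz":0}]' 30
python3 -m creep '[{"claw":1,"x":0,"y":0,"z":-0.03,"wx":0,"wy":0,"wz":0},{"claw":1,"x":0,"y":0,"z":-0.09,"wx":0,"wy":0,"wz":0},{"claw":1,"x":0,"y":-0.05,"z":-0.15,"wx":0,"wy":0,"wz":0},{"claw":1,"x":0,"y":-0.15,"z":-0.18,"wx":0,"wy":0,"wz":0},{"claw":1,"x":0,"y":-0.28,"z":-0.18,"wx":0,"wy":0,"wz":0},{"claw":1,"x":0,"y":-0.4,"z":-0.18,"wx":0,"wy":0,"wz":0},{"claw":1,"x":0,"y":-0.48,"z":-0.18,"wx":0,"wy":0,"wz":0},{"claw":1,"x":0,"y":-0.52,"z":-0.18,"wx":0,"wy":0,"wz":0}]'
python3 -c "
from h import *
go(.5351,.0855,.0616,73.5)"
```

```text
t: 35.65
eef_pos: [0.5959, 0.2892, 0.0617]
tool_rot: [[-0.959, 0.284, 0.002], [0.284, 0.959, 0.001], [-0.001, 0.002, -1.0]]
wrist_force: [-0.7, 0.6, 7.2]
opening: 0.0477
finger_force: 31.5
t: 36.65
eef_pos: [0.5358, 0.0876, 0.1333]
tool_rot: [[-0.958, 0.286, 0.0], [0.286, 0.958, 0.0], [-0.0, 0.0, -1.0]]
wrist_force: [-0.0, 1.1, -2.2]
opening: 0.0481
finger_force: 31.4
shift [ 0.0002 -0.0056  0.1792] wz -0.0005 yaw 73.4 tcp [0.5358 0.0876 0.1333] t 36.65 q [-0.61  0.34  0.4   2.01 -0.18  0.82  1.18]
```

```bash
python3 -m creep '[{"claw":1,"x":0,"y":-0.008,"z":0.02,"wx":0,"wy":0,"wz":0},{"claw":1,"x":0,"y":-0.008,"z":0.06,"wx":0,"wy":0,"wz":0},{"claw":1,"x":0,"y":-0.008,"z":0.1,"wx":0,"wy":0,"wz":0},{"claw":1,"x":0,"y":-0.008,"z":0.14,"wx":0,"wy":0,"wz":0},{"claw":1,"x":0,"y":-0.008,"z":0.16,"wx":0,"wy":0,"wz":0},{"claw":1,"x":0,"y":-0.008,"z":0.17,"wx":0,"wy":0,"wz":0},{"claw":1,"x":0,"y":-0.008,"z":0.17,"wx":0,"wy":0,"wz":0},{"claw":1,"x":0,"y":-0.008,"z":0.17,"wx":0,"wy":0,"wz":0}]'
python3 -c "
from h import *
go(.5351,.0855,.0616,73.5)"
```

```text
t: 37.65
eef_pos: [0.5355, 0.0862, 0.0649]
tool_rot: [[-0.959, 0.284, 0.001], [0.284, 0.959, 0.0], [-0.001, 0.0, -1.0]]
wrist_force: [0.1, -1.1, -1.8]
opening: 0.0481
finger_force: 31.3
shift [ 0.0005 -0.002   0.0083] wz 0.0 yaw 73.5 tcp [0.5355 0.0862 0.0649] t 37.65 q [-0.57  0.45  0.36  2.06 -0.24  0.68  1.23]
```

```bash
python3 -m creep '[{"claw":1,"x":0,"y":-0.002,"z":0.004,"wx":0,"wy":0,"wz":0},{"claw":1,"x":0,"y":-0.002,"z":0.007,"wx":0,"wy":0,"wz":0},{"claw":1,"x":0,"y":-0.002,"z":0.008,"wx":0,"wy":0,"wz":0},{"claw":1,"x":0,"y":-0.002,"z":0.008,"wx":0,"wy":0,"wz":0},{"claw":0.6,"x":0,"y":-0.002,"z":0.008,"wx":0,"wy":0,"wz":0},{"claw":0.2,"x":0,"y":-0.002,"z":0.008,"wx":0,"wy":0,"wz":0},{"claw":0,"x":0,"y":-0.002,"z":0.008,"wx":0,"wy":0,"wz":0},{"claw":0,"x":0,"y":-0.002,"z":0.008,"wx":0,"wy":0,"wz":0}]'
python3 -m creep '[{"claw":0,"x":0,"y":0,"z":-0.05,"wx":0,"wy":0,"wz":0},{"claw":0,"x":0,"y":0,"z":-0.15,"wx":0,"wy":0,"wz":0},{"claw":0,"x":0,"y":0,"z":-0.27,"wx":0,"wy":0,"wz":0},{"claw":0,"x":0,"y":0.05,"z":-0.37,"wx":0,"wy":0,"wz":0},{"claw":0,"x":0,"y":0.18,"z":-0.4,"wx":0,"wy":0,"wz":0},{"claw":0,"x":0,"y":0.33,"z":-0.4,"wx":0,"wy":0,"wz":0},{"claw":0,"x":0,"y":0.48,"z":-0.4,"wx":0,"wy":0,"wz":0},{"claw":0,"x":0,"y":0.6,"z":-0.4,"wx":0,"wy":0,"wz":0}]'
python3 - <<'E'
from h import *
im=env.read_camera("top"); cv2.imwrite("pics/t9.png",im)
hsv=cv2.cvtColor(im,cv2.COLOR_BGR2HSV); S,V=hsv[...,1].astype(int),hsv[...,2].astype(int)
M=lambda b:(b*255).astype(np.uint8)
c=big(M(V>175),305,170,345,212); print("jar",rect("top",c,.104))
c=big(M((V>160)&(S<45)),250,155,288,192); print("can",rect("top",c,.111))
E
```

```text
t: 38.65
eef_pos: [0.535, 0.0853, 0.0613]
tool_rot: [[-0.959, 0.284, -0.0], [0.284, 0.959, -0.0], [0.0, -0.0, -1.0]]
wrist_force: [-0.6, -0.1, 0.3]
opening: 0.0852
finger_force: 0.0
t: 39.65
eef_pos: [0.6032, 0.3182, 0.221]
tool_rot: [[-0.959, 0.283, -0.0], [0.283, 0.959, 0.0], [0.0, 0.0, -1.0]]
wrist_force: [0.3, -0.6, 0.2]
opening: 0.0854
finger_force: 0.0Traceback (most recent call last):
  File "<stdin>", line 5, in <module>
  File "h.py", line 13, in big
    cs,_=cv2.findContours(m,cv2.RETR_EXTERNAL,cv2.CHAIN_APPROX_NONE); return max(cs,key=cv2.contourArea)
                                                                             ~~~^^^^^^^^^^^^^^^^^^^^^^^^
ValueError: max() iterable argument is empty
```

View pics/t9.png

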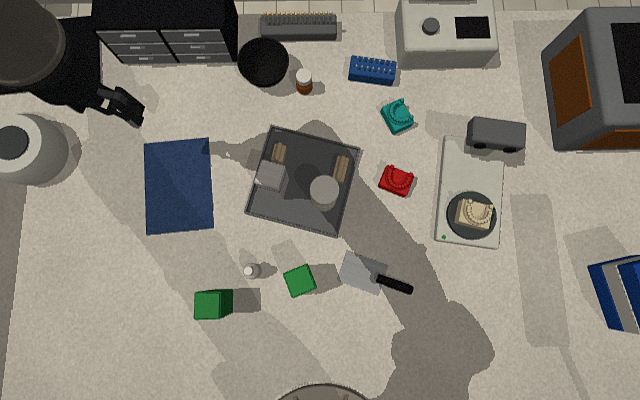

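The jar (324,190) and canister (269,174) are back at their starting pixels, only shadowed now. The cast is on the plate, the partial casts haven't moved, and the arm is clear.

```bash
python3 -c "
from rig import env
print(env.finish_job())"
```

```text
the job is handed in; nothing more can be done
None
```

I handed the job in at about 40 s of the 123 s allowed: the cast is on the scanner plate about 2 mm from its centre, the jar and canister are back on their starting spots by gripper pose and final picture, and the partial casts look unmoved. The hand-in returned no verdict.

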